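# Reset the tripped bench supply with its key

### The arm

A 7-joint arm with a two-finger parallel gripper is mounted at the origin on the work surface. World frame = base frame: x ahead of the robot, y to its left, z up, the work surface at z = 0. Lengths are in m, angles in rad, forces in N, time in s.
With the tool pointing down it reaches from about 0.425 to 0.825 m from the base axis. Payload 3.6 kg.
Tool frame: the origin (TCP) lies where the fingers leave the gripper's body, on its centre line; the fingertips stand 73 mm ahead of it and the grasp point (between the pads) lies 54 mm ahead of it; x points along the fingers, y is the direction in which the jaws open and shut, and the axes are right-handed (so a half turn about x gives the same grasp; the last joint's range is limited). The gripper opens to 85 mm and grips with 20 to 120 N. Pads are 22 mm wide; open, the fingers measure 114 mm over their backs; the gripper's body (76 mm by 85 mm) begins 54 mm behind the grasp point. The pads swing forward as they close: fully open they stand 13 mm farther back than shut.
Start: joints at [-1.131, 0.615, -0.013, 1.423, 0.008, 1.103, -0.04], TCP at [0.292, 0.581, 0.304] pointing down, gripper open.
Joint ranges: [-3.12, 3.12], [-0.3, 2.06], [-1.34, 1.32], [0.26, 2.42], [-1.36, 4.5], [0.01, 1.98], [-2.84, 2.84]. Speed limits (rad/s): [2.79, 2.79, 3.14, 3.14, 3.14, 3.14, 3.14].

### API

Orientations are given as a unit quaternion [x, y, z, w].
In Python, from station import arm, snapshot, camera_info, ticket gives the robot as it stands. Calls block until the motion is done:
- arm.movep(position, orientation): joint-space move of the TCP to a pose.
- arm.line_to(position, velocity=0.15, ori=None): straight line of the TCP; ori=None keeps the orientation; velocity is the mean speed in m/s.
- arm.move_j(angles): joint-space move.
- arm.move_gripper(opening, effort=None): opening from 0.0 (shut) to 1.0 (fully open); effort is the grip in N (None keeps the last); returns when the fingers have stopped.
- arm.pause(seconds).
- arm.ik(position, orientation): joint angles nearest the present ones, or None.
- snapshot(name): name is "scene" or "top" or "wrist"; returns the picture (420x560x3 uint8, blue, green, red); there is no depth.
- camera_info(name): a dict with "fx", "fy", "cx", "cy" (pixels), "R" (3x3) and "t" (3): a world point X has camera coordinates R X + t; the wrist camera has in their place "T_tool_cam" (4x4, takes a point from camera to tool coordinates, whose origin is the TCP and whose axes are the tool frame's). Camera axes: x right, y down, z forward; pixel columns grow to the right and rows downward; lengths in m; the calibration is good to about 2 mm. A picture is of the moment at which its call begins: read the wrist's pose just before it. camera_info takes no time and is no camera call.
A pose or a line that the arm cannot do raises arm.MotionError and nothing moves.
- ticket.finish_job(): hands the job in, once; it reports no verdict.
Readings, each from a call of its own:
- arm.read_time(): time.
- arm.read_joint_positions(): joint angles.
- arm.read_dq(): joint speeds.
- arm.read_effort(): joint torques, N m.
- arm.read_tool_pos(): TCP position.
- arm.read_eef_rot(): TCP orientation.
- arm.read_ft_force(): force on the tool from outside, world axes, zero at the start.
- arm.read_wrist_torque(): the same for the moment, N m.
- arm.read_opening(): opening from 0.0 (shut) to 1.0 (fully open).
Only numpy, scipy, OpenCV 4.12 (cv2) and the standard library are available. Lean on these libraries where they do the work, as an engineer would, in place of code of your own. Each camera call takes 0.05 s, during which the arm holds its last target. There are 200 camera calls.

### The job

The bench supply has tripped: with the key that stands in the lock on top of the blue case, turn clockwise until you feel the end stop and press it briefly but gently against the stop, without forcing it. Then turn the key back to the marks, the only place where it comes out, draw it out straight up without tugging and set it down in the yellow tray, leaving it there; do not throw or drop it, and leave the other things and the trays where they are.

Things in the scene. Friction and masses are not known exactly. Their poses are not given: they have to be found in the camera images.
- supply: blue bench supply, a fixed case 170 x 130 x 80 mm (x, y, z) on rubber feet, origin at the centre of its underside, z up. On its top, centred 30 mm from the case's centre towards its own -x, stands the steel lock head, 44 x 44 mm and 20 mm high: the lock's face lies 100 mm above the table. Inside, a cylinder turns with the key against about 0.05 Nm of friction and stays where it is left
- lock (a point): centre of the slot in the lock's face, on the vertical axis about which the key turns; axes as the supply. The slot is 23.5 x 5.5 mm, along x, with a red mark at each end. The key comes out only with its bit along the slot (to about 4 degrees); at any other angle the face plate holds it down: then do not pull hard (over 50 N in all between key and lock is tugging)
- stop: end stop hidden inside the lock, origin on the lock's axis, 80 mm above the table. It is set differently in every lock: turned clockwise (seen from above) the key meets it somewhere between 32 and 85 degrees, which cannot be seen, only felt. It is pressed 8 mm from the axis: 5 N (0.04 Nm above the running moment) for 0.2 s is enough, over 35 N (0.28 Nm above) is forcing
- key: key 60 mm long, 45 g, standing in the lock at the release position at the start; origin at the centre of the bit's underside, z up to the bow. Bit 22 x 4 mm (x, y), 12 high; neck 4 mm thick to z = 18; collar 26 mm wide, z = 18 to 22, lying on the lock's face. Play 0.75 mm each side in the slot, 2 mm up and down when captured, about 5 degrees in the cylinder. Clear of the lock once raised 18 mm
- key_bow (a point): centre of the key's red bow, 44 mm above the bit's underside, axes as the key. The bow is 30 x 10 x 32 mm (x, y, z), z = 28 to 60 of the key; grip it on its flat faces, across y (10 mm), fingertips clear of the lock's face, which lies 26 mm below this point
- yellow_tray: yellow tray 160 x 140 x 18 mm (x, y, z), walls and floor 4 to 5 mm, loose, 0.5 kg, origin at the centre of its underside; the key is put in here and may fall over on its side in it
- grey_tray: grey tray of the same size, leave it alone
- board: green circuit board 100 x 75 mm, leave it alone, origin under its centre
- speaker: loudspeaker 92 mm diameter, 42 mm high, leave it alone, origin under its centre
- screwdriver: screwdriver with a blue handle, lying, leave it alone
- spool: solder spool 56 mm diameter, 36 mm high, leave it alone, origin under its centre
- meter: orange multimeter 130 x 70 x 37 mm, leave it alone, origin under its centre
- flux_jar: jar 50 mm diameter, 60 mm high, leave it alone, origin under its centre
Mind the look-alikes: they are no part of the job. What is shaped like the key but turquoise is not meant.

How it is judged:
By the outcome, as a careful person would: the job done as asked, in the order asked, and still so for the second after the job is handed in, with the robot touching nothing.
It also fails if it takes over 72 s, if anything falls off the work surface, if the arm or the gripper's body presses on something with over 40 N, if the wrist force passes 120 N, or if a joint passes its speed limit or range.

## Working session

There is one attempt and no reset: what is moved stays moved. The work goes in short steps, each a Python script; the robot and the scene stay as the last script left them, time stands still between calls to the robot, and variables do not carry over. Pictures are saved under pics/ and viewed, about 8 in all and at most 12, crops included, and the job is handed in when it is done.

```bash
ls; mkdir -p pics; python3 - <<'E'
from station import arm,snapshot,camera_info
import cv2,numpy as np
for n in("scene","top"):
    cv2.imwrite(f"pics/{n}0.png",snapshot(n)); print(n,camera_info(n))
print(camera_info("wrist"))
print(arm.read_time(),arm.read_tool_pos(),arm.read_eef_rot(),arm.read_ft_force(),arm.read_wrist_torque())
E
```

```text
pics
scene {'fx': 546.5150044642974, 'fy': 546.5150044642974, 'cx': 279.55579559056645, 'cy': 212.88247240351538, 'R': array([[ 0.641893  ,  0.7666085 ,  0.01687591],
       [ 0.58892783, -0.47878516, -0.65109814],
       [-0.49105743,  0.42787403, -0.75880592]]), 't': array([-0.37660496, -0.26422432,  1.81923474])}
top {'fx': 422.65219791404263, 'fy': 422.65219791404263, 'cx': 278.65521779329106, 'cy': 206.10876362969447, 'R': array([[ 0.02350728, -0.99962785,  0.01384081],
       [-0.99453786, -0.02479142, -0.10138946],
       [ 0.10169486, -0.01138182, -0.99475053]]), 't': array([-0.02209959,  0.58572811,  1.29571052])}
{'fx': 298.1521933088334, 'fy': 298.1521933088334, 'cx': 283.00271726563454, 'cy': 209.66506210264933, 'T_tool_cam': array([[ 3.27615274e-04, -3.07793814e-01,  9.51453026e-01,
        -6.99742957e-02],
       [ 9.99999946e-01,  7.22023244e-05, -3.20974151e-04,
        -1.40916661e-04],
       [ 3.00967381e-05,  9.51453080e-01,  3.07793821e-01,
        -7.86182387e-02],
       [ 0.00000000e+00,  0.00000000e+00,  0.00000000e+00,
         1.00000000e+00]])}
0.1 [0.29167305 0.58030177 0.30284399] [ 0.16236006  0.68820804 -0.16396709  0.68783988] [-0.28388267 -0.19225102 -0.51102042] [-0.02324245 -0.01344728  0.01806745]
```

View pics/scene0.png

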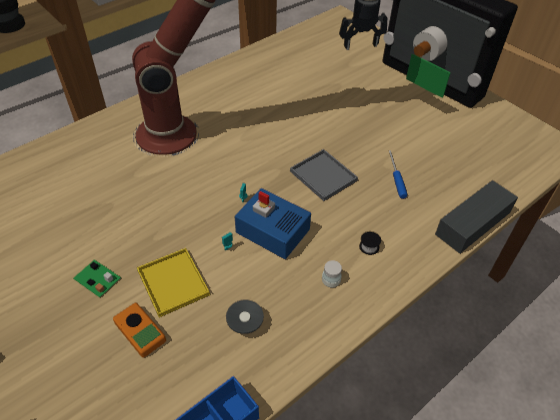

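View pics/top0.png

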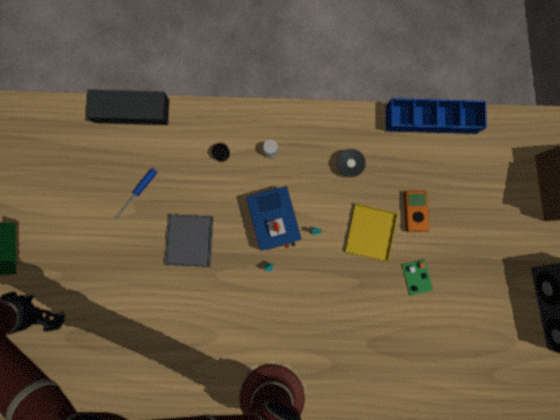

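The key meant is the red one in the lock: scene (264,199), top (276,227). The turquoise look-alikes at scene (243,191) and (228,241), top (268,267) and (316,231), stand beside the case and are not meant. The yellow tray is at top (370,232). I'll confirm the key in one enlarged crop.

```bash
python3 - <<'E'
import cv2,numpy as np
s=cv2.imread("pics/scene0.png")[170:260,210:320]; t=cv2.imread("pics/top0.png")[175:280,235:335]
a=cv2.resize(s,(400,327),interpolation=2);b=cv2.resize(t,(400,420),interpolation=2)
c=np.zeros((420,800,3),np.uint8);c[:327,:400]=a;c[:,400:]=b
cv2.imwrite("pics/crop0.png",c)
E
cat > h.py <<'E'
import numpy as np,cv2
from station import arm,snapshot,camera_info,ticket
from scipy.spatial.transform import Rotation as Ro
def back(n,u,v,z,tool=None):
    c=camera_info(n); d=np.array([(u-c["cx"])/c["fx"],(v-c["cy"])/c["fy"],1])
    if n=="wrist":
        p,q=tool; T=c["T_tool_cam"]; R=Ro.from_quat(q).as_matrix()
        o=p+R@T[:3,3]; d=R@T[:3,:3]@d
    else:
        o=-c["R"].T@c["t"]; d=c["R"].T@d
    return o+d*(z-o[2])/d[2]
def down(yaw):
    "tool x down, tool y (jaws) at angle yaw in world"
    y=np.array([np.cos(yaw),np.sin(yaw),0]);x=np.array([0,0,-1.])
    return Ro.from_matrix(np.c_[x,y,np.cross(x,y)]).as_quat()
E
python3 - <<'E'
from h import *
print("key top",back("top",276,227,.142),"scene",back("scene",264,199,.126))
for n,u,v,z in [("top",347,256,.018),("top",388,260,.018),("top",396,209,.018),("top",357,204,.018),("top",370,232,.005),("scene",174,281,.005),("top",247,197,.08),("top",287,187,.08),("top",300,240,.08),("top",261,249,.08)]:
    print(n,u,v,back(n,u,v,z).round(4))
print(Ro.from_quat(arm.read_eef_rot()).as_matrix().round(2))
E
```

```text
key top [ 5.14502472e-01 -4.58463900e-04  1.42000000e-01] scene [ 0.52216367 -0.00315464  0.126     ]
top 347 256 [ 0.4355 -0.2259  0.018 ]
top 388 260 [ 0.4261 -0.3548  0.018 ]
top 396 209 [ 0.5874 -0.3807  0.018 ]
top 357 204 [ 0.6002 -0.2566  0.018 ]
top 370 232 [ 0.513  -0.3011  0.005 ]
scene 174 281 [ 0.5136 -0.3004  0.005 ]
top 247 197 [0.6062 0.0889 0.08  ]
top 287 187 [ 0.6398 -0.0313  0.08  ]
top 300 240 [ 0.4806 -0.0737  0.08  ]
top 261 249 [0.451  0.0423 0.08  ]
[[-0.    0.45  0.89]
 [-0.    0.89 -0.45]
 [-1.   -0.    0.  ]]
```

View pics/crop0.png

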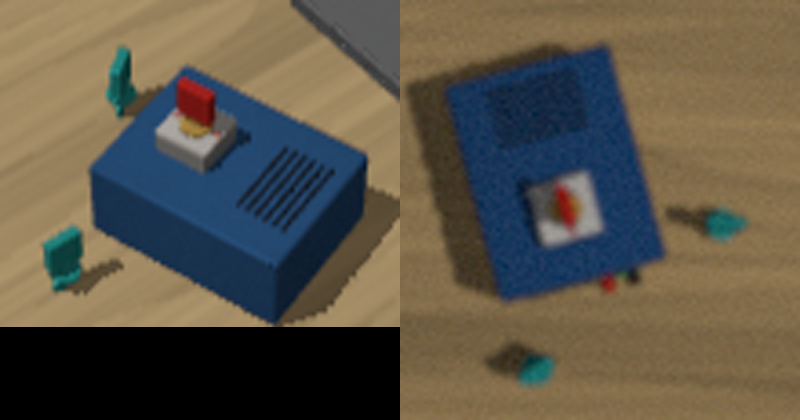

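The crop confirms it: the red bow stands in the steel lock head on the blue case, and the turquoise ones stand on the table. The case yaw is about 0.28. Next I check reach and the wrist range over the whole turn.

```bash
python3 - <<'E'
from h import *
p=np.array([.515,-.001,.184])
for base in(.28+np.pi/2,.28-np.pi/2):
    for d in(0,45,95):
        q=arm.ik(p,down(base-np.radians(d))); print(round(base,2),d,None if q is None else np.round(q,2))
    print("tray",[None if (q:=arm.ik([.513,-.302,z],down(base-a))) is None else np.round(q,2) for z in(.11,.25) for a in (0,.5)])
# view from above
yaw=.28+np.pi/2
q=arm.ik([.515,-.001,.30],down(yaw))
for y in(yaw,yaw-np.pi):
    R=Ro.from_quat(down(y)).as_matrix();T=camera_info("wrist")["T_tool_cam"];print("cam off",R@T[:3,3],"axis",R@T[:3,2])
E
```

```text
1.85 0 [ 0.06  0.57 -0.15  1.94  0.13  0.63  1.68]
1.85 45 [-0.07  0.57  0.05  1.95 -0.04  0.63  1.07]
1.85 95 [-0.21  0.58  0.25  1.95 -0.23  0.64  0.38]
tray [array([ 0.61,  0.78, -0.18,  1.76,  0.22,  0.62,  2.15]), array([ 0.53,  0.77, -0.05,  1.77,  0.06,  0.61,  1.79]), array([ 0.41,  0.59,  0.14,  1.66, -0.1 ,  0.9 ,  2.43]), array([ 0.35,  0.59,  0.24,  1.66, -0.17,  0.91,  2.  ])]
-1.29 0 [-0.41  0.63  0.57  1.96 -0.51  0.7  -0.82]
-1.29 45 [-0.69  0.86  1.13  1.97 -0.96  0.99 -1.15]
-1.29 95 [ 0.31  0.62 -0.54  1.94  0.48  0.71  2.82]
tray [array([ 0.22,  0.82,  0.46,  1.78, -0.55,  0.68, -0.3 ]), array([ 0.19,  0.83,  0.51,  1.78, -0.59,  0.69, -0.76]), array([-0.07,  0.8 ,  1.04,  1.68, -0.75,  1.12, -0.1 ]), array([-0.07,  0.8 ,  1.04,  1.68, -0.76,  1.12, -0.6 ])]
cam off [-0.07551754 -0.02186202  0.0699743 ] axis [ 0.29589563  0.08475209 -0.95145303]
cam off [0.07551754 0.02186202 0.0699743 ] axis [-0.29589563 -0.08475209 -0.95145303]
```

```bash
python3 - <<'E'
from h import *
yaw=.28+np.pi/2
t=arm.read_time()
arm.movep([.515,-.001,.30],down(yaw))
print(arm.read_time()-t)
p,q=arm.read_tool_pos(),arm.read_eef_rot()
im=snapshot("wrist"); np.savez("w1.npz",p=p,q=q); print(p,q,arm.read_joint_positions().round(2) if hasattr(arm.read_joint_positions(),'round') else arm.read_joint_positions(),arm.read_opening())
cv2.imwrite("pics/w1.png",im)
E
python3 - <<'E'
import cv2
im=cv2.imread("pics/w1.png");cv2.imwrite("pics/w1b.png",cv2.resize(im[120:420,90:490],(800,600),interpolation=2))
E
```

```text
2.225
[5.15179521e-01 5.80567784e-05 3.00016273e-01] [-0.09907059  0.69999862  0.09946437  0.70020982] [-0.03  0.41 -0.02  1.82  0.01  0.92  1.8 ] 1.0001675185945293
```

View pics/w1b.png

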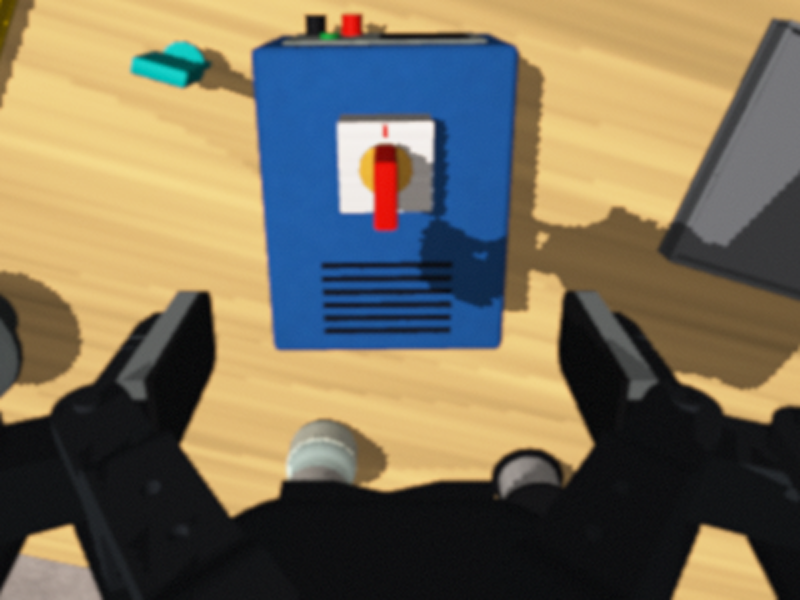

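The picture shows the bow's top at crop (386,195), the lock face corners at (336,121), (435,119), (436,212) and (340,214), and the key midway between the fingers at columns 210 and 560.

```bash
python3 - <<'E'
from h import *
d=np.load("w1.npz");t=(d["p"],d["q"])
b=lambda u,v,z:back("wrist",90+u/2,120+v/2,z,t)[:2].round(4)
L=[b(u,v,.1) for u,v in((336,121),(435,119),(436,212),(340,214))];print(L,np.mean(L,0))
for a,c in((0,3),(1,2)): print("yaw",np.arctan2(*(L[c]-L[a])[::-1]))
print("sides",[np.linalg.norm(L[i]-L[i-1]).round(4) for i in range(4)])
C=[b(u,v,.08) for u,v in((255,50),(517,47),(501,347),(276,349))];print("case",C,np.linalg.norm(C[1]-C[0]),np.linalg.norm(C[3]-C[0]),[np.arctan2(*(C[c]-C[a])[::-1]) for a,c in((0,3),(1,2))])
m=np.mean(C,0);y=.283;print("lock from case",m-.03*np.array([np.cos(y),np.sin(y)]))
A,B=b(386,163,.142),b(386,230,.142);print("bow",A,B,(A+B)/2,np.linalg.norm(B-A),np.arctan2(*(B-A)[::-1]))
print("redmark",b(385,131,.1))
print("tool yaw",Ro.from_quat(t[1]).as_matrix()[:,1])
E
```

```text
[array([ 0.5027, -0.0278]), array([0.4891, 0.0158]), array([0.5327, 0.0301]), array([ 0.5467, -0.0143])] [0.5178  0.00095]
yaw 0.2977002097113013
yaw 0.31692633269024634
sides [np.float64(0.046), np.float64(0.0457), np.float64(0.0459), np.float64(0.0466)]
case [array([ 0.4847, -0.0741]), array([0.4486, 0.0456]), array([0.607 , 0.0937]), array([ 0.6433, -0.0276])] 0.12502519746035198 0.16527616283057878 [np.float64(0.2851978208641151), np.float64(0.2948126807399956)]
lock from case [0.51709334 0.00102287]
bow [ 0.5039 -0.0035] [0.5316 0.0045] [5.1775e-01 5.0000e-04] 0.02883210016630764 0.281158155269042
redmark [ 0.501  -0.0048]
tool yaw [-2.77990412e-01  9.60583714e-01  5.09443039e-04]
```

```bash
cat >> h.py <<'E'
def st(m=""):
    R=Ro.from_quat(arm.read_eef_rot()).as_matrix()
    print(m,"t%.2f"%arm.read_time(),"p",np.round(arm.read_tool_pos(),4),"yaw %.2f"%np.degrees(np.arctan2(R[1,1],R[0,1])),"F",np.round(arm.read_ft_force(),2),"M",np.round(arm.read_wrist_torque(),3),"o %.3f"%arm.read_opening(),flush=True)
E
python3 - <<'E'
from h import *
yaw=.29+np.pi/2; st("start")
arm.move_gripper(.45,40)
arm.movep([.5175,.0005,.23],down(yaw)); st("above")
arm.line_to([.5175,.0005,.184],.05); st("down")
arm.move_gripper(0.0,40); st("grip")
arm.pause(.2); st("grip")
p,q=arm.read_tool_pos(),arm.read_eef_rot()
im=snapshot("wrist");cv2.imwrite("pics/w2.png",cv2.resize(im[60:360,80:480],(800,600),interpolation=2))
E
```

```text
start t2.38 p [5.152e-01 1.000e-04 3.000e-01] yaw 106.15 F [-0.1   0.51  0.45] M [-0.024  0.002 -0.014] o 1.000
above t3.28 p [5.173e-01 5.000e-04 2.297e-01] yaw 106.61 F [ 0.25 -0.37  1.62] M [ 0.022 -0.037  0.053] o 0.451
down t4.35 p [5.177e-01 5.000e-04 1.842e-01] yaw 106.61 F [ 0.28  0.02 -0.26] M [ 0.002  0.024 -0.013] o 0.450
grip t4.71 p [5.177e-01 5.000e-04 1.844e-01] yaw 106.62 F [-0.61 -0.64  2.89] M [ 0.018  0.028 -0.02 ] o 0.107
grip t4.91 p [5.177e-01 5.000e-04 1.844e-01] yaw 106.62 F [-0.65 -1.28  4.55] M [ 0.048  0.095 -0.033] o 0.112
```

View pics/w2.png

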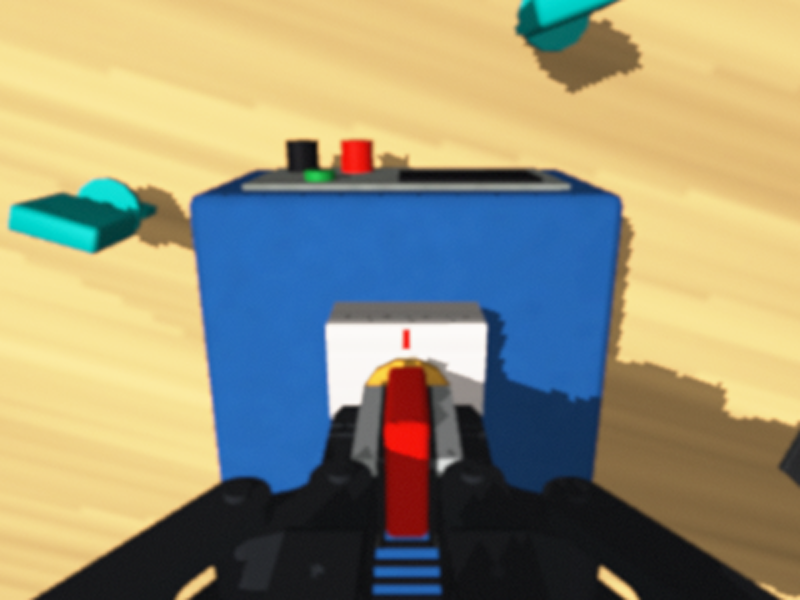

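The grip is good: opening 0.11 is about 9.5 mm, and forces are low. I start turning in small steps to see the play and the stiffness.

```bash
cat >> h.py <<'E'
P=np.array([.5177,.0005,.1842])
def mz(n=5,dt=.01):
    r=[]
    for _ in range(n):
        r.append(np.r_[arm.read_ft_force(),arm.read_wrist_torque()]); arm.pause(dt)
    return np.mean(r,0)
def turn(cmd):
    arm.movep(P,down(np.radians(cmd)))
def yawdeg():
    R=Ro.from_quat(arm.read_eef_rot()).as_matrix(); return np.degrees(np.arctan2(R[1,1],R[0,1]))
E
python3 - <<'E'
from h import *
y0=106.6; print(mz(10).round(3),yawdeg())
for d in np.arange(1,13,1.):
    turn(y0-d); w=mz(); print(d,"t%.2f"%arm.read_time(),"turned %.2f"%(y0-yawdeg()),w.round(3),flush=True)
    if abs(w[5])>.2: break
E
```

```text
[-0.243  0.     3.807  0.013  0.096  0.007] 106.61781407646369
1.0 t5.33 turned 1.01 [-1.259  0.115  4.613  0.033  0.086 -0.043]
2.0 t5.62 turned 2.03 [ 0.042  0.374  5.092  0.009  0.104 -0.058]
3.0 t5.92 turned 3.04 [-0.663  0.229  4.886  0.029  0.088 -0.035]
4.0 t6.21 turned 4.04 [-0.372 -0.295  4.857  0.013  0.067 -0.034]
5.0 t6.50 turned 5.05 [-2.400e-01  3.880e-01  5.109e+00  4.600e-02  8.900e-02 -5.000e-03]
6.0 t6.79 turned 6.04 [-0.543 -0.007  4.979  0.008  0.094 -0.019]
7.0 t7.08 turned 7.03 [-0.195 -0.045  4.861  0.005  0.069  0.019]
8.0 t7.38 turned 8.03 [-8.000e-02  1.450e-01  5.367e+00  1.100e-02  8.900e-02 -4.000e-03]
9.0 t7.67 turned 9.03 [-5.620e-01 -3.520e-01  4.905e+00 -1.000e-03  7.900e-02  2.500e-02]
10.0 t7.96 turned 10.04 [-0.157 -0.405  5.099 -0.029  0.078  0.035]
11.0 t8.25 turned 11.04 [-2.310e-01 -5.900e-02  4.978e+00  4.000e-03  6.600e-02 -1.100e-02]
12.0 t8.54 turned 12.04 [-0.241  0.018  5.071 -0.015  0.09   0.037]
```

```bash
python3 - <<'E'
from h import *
y0=106.6; log=[]
for d in np.r_[16,20,24,28,29,np.arange(29.75,88,.75)]:
    turn(y0-d); w=mz(4); log.append(w[5])
    if d>30 and len(log)%5 and w[5]<.08: continue
    print(d,"t%.2f"%arm.read_time(),"%.2f"%(y0-yawdeg()),w.round(3),"avg5 %.3f"%np.mean(log[-5:]),flush=True)
    if w[5]>.09:
        w=mz(12); print("  confirm",w.round(3),flush=True)
        if w[5]>.085: break
E
```

```text
16.0 t8.82 16.04 [-0.344 -0.13   5.236 -0.016  0.069 -0.014] avg5 -0.014
20.0 t9.11 20.04 [-0.468 -0.141  5.001 -0.015  0.069  0.026] avg5 0.006
24.0 t9.39 24.04 [-0.203  0.315  4.691 -0.013  0.069 -0.032] avg5 -0.007
28.0 t9.68 28.04 [-4.140e-01  9.800e-02  5.135e+00 -0.000e+00  5.500e-02 -3.000e-03] avg5 -0.006
29.0 t9.96 29.05 [-3.650e-01 -1.140e-01  5.327e+00  3.000e-03  6.800e-02  2.200e-02] avg5 -0.000
29.75 t10.24 29.80 [-0.38   0.245  5.231 -0.022  0.066  0.035] avg5 0.010
32.75 t11.38 32.80 [-0.407 -0.182  5.503  0.006  0.071  0.026] avg5 0.038
36.5 t12.79 36.55 [-1.730e-01 -1.030e-01  4.916e+00 -3.000e-03  5.800e-02  2.400e-02] avg5 0.026
40.25 t14.21 40.30 [-0.119 -0.022  4.942  0.005  0.046  0.015] avg5 0.031
44.0 t15.62 44.04 [-1.910e-01 -2.500e-01  5.014e+00 -4.000e-03  4.600e-02  8.400e-02] avg5 0.033
44.75 t15.91 44.78 [-0.592 -0.422  5.195  0.006  0.064  0.11 ] avg5 0.050
  confirm [-0.216 -0.083  5.282 -0.014  0.06   0.091]
```

The moment rises from about 44°. I press on in 0.4° steps to about 0.17 Nm and hold.

```bash
python3 - <<'E'
from h import *
y0=106.6
for d in np.arange(45.15,49,.4):
    turn(y0-d); w=mz(8); print(d,"t%.2f"%arm.read_time(),"%.2f"%(y0-yawdeg()),w.round(3),flush=True)
    if w[5]>.145: break
print(mz(30).round(3),yawdeg())
E
```

```text
45.15 t16.32 45.17 [-0.253 -0.229  5.154 -0.027  0.075  0.12 ]
45.55 t16.64 45.56 [-0.376 -0.354  5.167 -0.031  0.036  0.148]
[-0.203 -0.083  5.258 -0.032  0.059  0.147] 61.03332107596533
```

```bash
python3 - <<'E'
from h import *
y0=106.6
turn(y0-45.95); print("press",mz(25).round(3),"t%.2f"%arm.read_time(),flush=True)
for d in np.r_[42:0:-4,0]:
    turn(y0-d); w=mz(3)
    if abs(w[5])>.2: print("high");break
print("back",mz(15).round(3),yawdeg(),"t%.2f"%arm.read_time(),flush=True)
for h in (.001,.002,.003,.0045,.006):
    arm.line_to(P+[0,0,h],.02); w=mz(4); print(h,w.round(3),round(arm.read_opening(),3),flush=True)
    if w[2]<-8: break
im=snapshot("wrist");cv2.imwrite("pics/w3.png",cv2.resize(im[60:360,80:480],(800,600),interpolation=2)); st()
E
```

```text
press [-0.189 -0.087  5.148 -0.038  0.062  0.158] t17.35
back [ 1.940e-01 -2.130e-01  5.397e+00 -4.300e-02 -9.000e-03 -1.000e-03] 106.35308356807555 t20.77
0.001 [ 1.221 -0.671 -0.948 -0.127 -0.308 -0.035] 0.112
0.002 [ 1.243 -1.175 -3.558 -0.199 -0.262 -0.024] 0.109
0.003 [ 0.237 -1.267 -3.398 -0.281 -0.105 -0.056] 0.109
0.0045 [-0.168 -0.906 -2.552 -0.306  0.138 -0.037] 0.112
0.006 [-0.854 -1.34  -1.498 -0.382  0.273 -0.072] 0.108
 t22.24 p [5.175e-01 4.000e-04 1.903e-01] yaw 106.60 F [-1.54 -1.22 -1.82] M [-0.418  0.301 -0.051] o 0.111
```

View pics/w3.png

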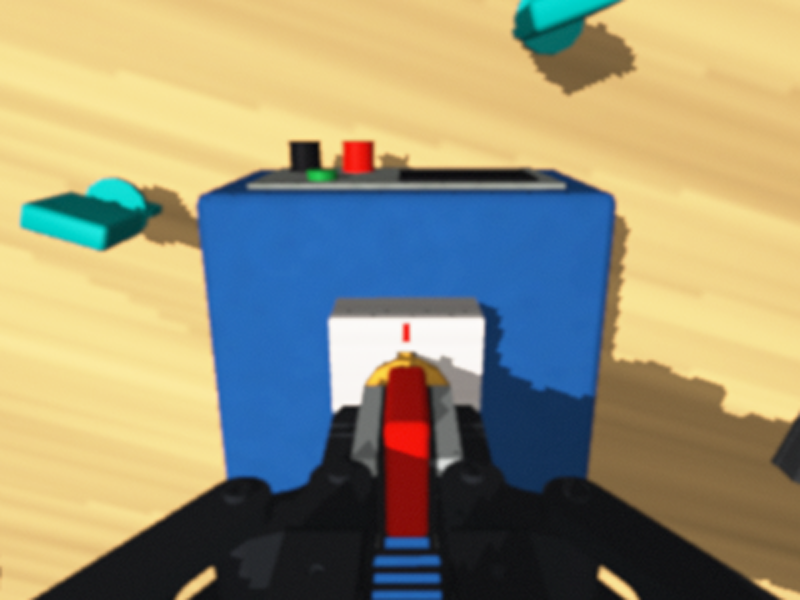

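The key is up 6 mm with under 2 N pull, so it is past the capture. It is aligned with the mark at (406,332), and the moments fit about 1.3 N of lateral rub. I continue straight up.

```bash
python3 - <<'E'
from h import *
for h in (.008,.010,.012,.014,.016,.018,.021,.025):
    arm.line_to(P+[0,0,h],.03); w=mz(3); print(h,w.round(3),round(arm.read_opening(),3),flush=True)
    if w[2]<-12 or np.hypot(*w[:2])>6: print("stop");break
else:
    arm.line_to(P+[0,0,.11],.12); st("up"); print(mz(5).round(3))
    cv2.imwrite("pics/w4.png",np.hstack([cv2.resize(snapshot("wrist"),(400,300)),cv2.resize(snapshot("scene")[120:270,180:380],(400,300))]))
E
```

```text
0.008 [-0.736 -1.313 -0.423 -0.339  0.236 -0.005] 0.115
0.01 [-0.378 -0.933 -0.016 -0.323  0.022  0.019] 0.105
0.012 [ 0.111  0.21  -0.438  0.017  0.033  0.015] 0.114
0.014 [-0.008 -0.088 -0.258  0.011  0.001 -0.011] 0.108
0.016 [-0.65   0.104 -0.864  0.017 -0.024 -0.005] 0.11
0.018 [-0.132 -0.051 -1.008  0.021  0.017 -0.008] 0.111
0.021 [ 0.034  0.216 -0.908 -0.018  0.014  0.005] 0.109
0.025 [ 0.853  0.37  -0.026 -0.005  0.011 -0.002] 0.111
up t25.33 p [5.172e-01 5.000e-04 2.935e-01] yaw 106.60 F [ 0.82  0.16 -0.8 ] M [ 0.035  0.004 -0.036] o 0.109
[ 0.367  0.512 -0.683  0.004  0.005 -0.013]
```

View pics/w4.png

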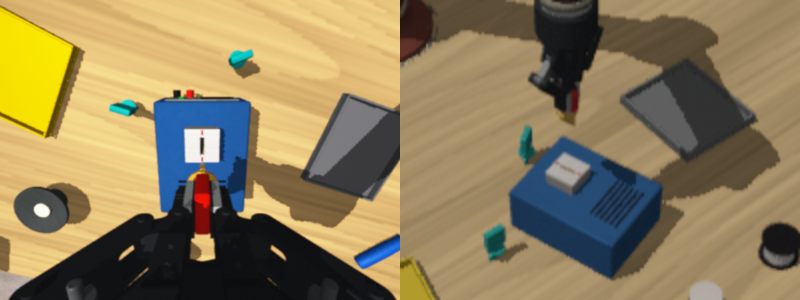

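The key is out of the lock, which shows an empty slot, and hangs upright in the grip. Now to the tray centre, lowering by feel.

```bash
python3 - <<'E'
from h import *
q=down(np.radians(106.6)); T=np.array([.513,-.302,0])
arm.line_to([.515,-.15,.27],.2,q)
arm.line_to(T+[0,0,.23],.2,q); st()
arm.line_to(T+[0,0,.122],.1); b=mz(8); print(b.round(2))
z=.113
while z>.098:
    arm.line_to(T+[0,0,z],.03); w=mz(4); print(round(z,4),w.round(2),flush=True)
    if w[2]-b[2]>2: break
    z-=.0012
st("contact")
cv2.imwrite("pics/w5.png",np.hstack([cv2.resize(snapshot("wrist"),(400,300)),cv2.resize(snapshot("scene")[210:330,120:280],(400,300))]))
E
```

```text
t27.32 p [ 0.5138 -0.2999  0.2303] yaw 106.76 F [0.34 0.33 0.26] M [0.028 0.003 0.044] o 0.103
[ 0.14  0.06 -0.38 -0.01 -0.01  0.02]
0.113 [ 0.03  0.4  -0.75  0.02 -0.02 -0.  ]
0.1118 [-0.02 -0.11 -0.45 -0.01 -0.02  0.02]
0.1106 [-0.06 -0.1  -0.56 -0.02 -0.01 -0.  ]
0.1094 [ 0.18 -0.36 -0.56 -0.02  0.   -0.  ]
0.1082 [-0.13  0.09 -0.38  0.    0.01  0.01]
0.107 [-0.3  -0.6   0.05 -0.02 -0.01 -0.02]
0.1058 [-0.56  0.77  4.15  0.11  0.21 -0.01]
contact t30.80 p [ 0.5132 -0.3021  0.1064] yaw 106.59 F [-0.45 -0.29  4.36] M [ 0.097  0.221 -0.02 ] o 0.113
```

View pics/w5.png

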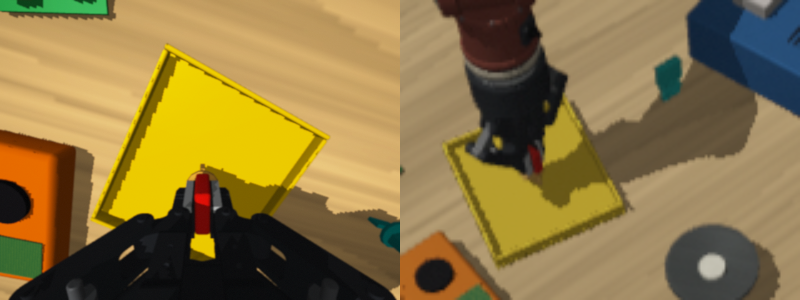

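The key is in the tray, on the floor with 4 N contact. I release gently, retreat and check.

```bash
python3 - <<'E'
from h import *
arm.line_to([.513,-.302,.1065],.02)
arm.move_gripper(.2); arm.pause(.3); arm.move_gripper(.55); arm.pause(.3); st("open")
arm.line_to([.513,-.302,.26],.1); arm.pause(.5); st("clear")
cv2.imwrite("pics/w6.png",np.hstack([cv2.resize(snapshot("wrist"),(400,300)),cv2.resize(snapshot("scene")[150:360,60:340],(400,300))]))
E
```

```text
open t32.39 p [ 0.513  -0.302   0.1065] yaw 106.60 F [-0.36 -0.02 -0.37] M [ 0.039 -0.002  0.   ] o 0.550
clear t34.58 p [ 0.513 -0.302  0.26 ] yaw 106.60 F [-0.26 -0.53  0.09] M [ 0.026 -0.037  0.037] o 0.548
```

View pics/w6.png

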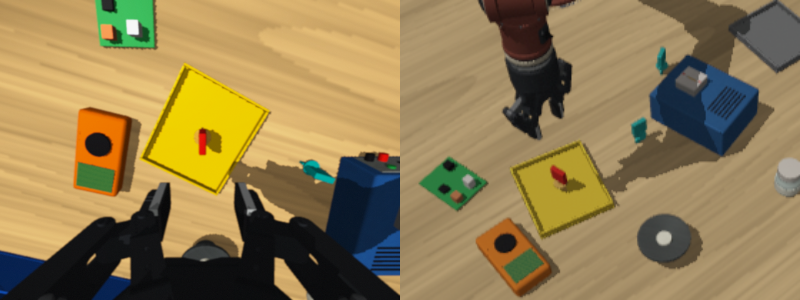

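The key stands upright in the yellow tray, the gripper is clear of it, and nothing else has moved.

```bash
python3 -c "
from h import *
print(ticket.finish_job(),arm.read_time())"
```

```text
the job is handed in; nothing more can be done
the job is handed in; nothing more can be done
```

The job is handed in at about 35 s of robot time; no verdict came back. The red key stands upright in the yellow tray.

- **End stop:** turning clockwise, I felt the stop at about 44°. I pressed on to about 0.15–0.16 Nm for more than half a second. That is about 0.1 Nm above the nominal 0.05 Nm running moment, or about 13 N on the stop. The moment readings were noisy, about ±0.03 Nm, but the rise at the stop was steady over several steps.
- **Drawing out:** I turned the key back to the marks and drew it straight up, with readings of at most about 4 N pull and 1.5 N sideways.
- **Setting down:** I lowered the key until the wrist reading had risen by about 4.5 N on the tray floor, then released it and moved clear.
- **Last checks:** the final pictures show the lock slot empty and no change visible in the other things in view (the screwdriver was out of frame). No check failed or disagreed.

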